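# Shut down the soak tester and sort the modules by test tag

### The job

The soak test is over. First flip the tester's clear guard right back until it rests open and turn the output dial beneath it to OFF, and only then touch the modules: stand every module with a green tag upright in a nest of the green tray and every one with a red tag in a nest of the red tray, one to a nest, set down and not dropped. Finish with the guard shut over the dial, still at OFF, and leave everything else on the counter where it is.

Things in the scene. Friction and masses are not known exactly. Their poses are not given: they have to be found in the camera images.
- tester: soak tester, fixed: low aluminium chassis 270 (x) x 410 (y) x 30 mm high, origin under its middle on the counter, x away from the robot (to within a few degrees). Black test deck where the modules stand: y -0.20 to +0.05 m, top 30 mm up. Grey control pod: x -0.115 to +0.055, y +0.053 to +0.207, 60 mm high (lamps 70 mm), carries the dial under its guard
- guard (a joint): angle of the clear flip guard over the dial: 0 = shut, 1.9 = laid back on its stop. Clear box without floor, yellow edges, 130 (x) x 108 (y) x 56 mm tall, 0.12 kg, hinged at its far lower edge; swings up and away from the robot. Only its weight holds it: let go below about 0.95 rad it falls shut, above that it falls open and stays
- guard_handle (a point): centre of the guard's yellow grip, a bar 16 mm thick and 40 mm long along the tester's y on a thin stem, 30 mm above the guard's top plate, 15 mm in from its front edge; moves with the guard. Pinched end to end (40 mm) it turns between the fingers as the guard swings. With the guard shut it lies 115 mm nearer the robot than the hinge line and 86 mm above it
- guard_hinge (a point): middle of the guard's hinge line, 62 mm above the counter, the line running along the tester's y
- dial (a joint): angle of the output dial: 0 = OFF (red mark, an end stop), up to 1.4 = full output; grows clockwise seen from above, so OFF is reached anticlockwise. Friction about 0.04 N m; stays where left
- dial_grip (a point): on the dial's axis at grip height, 97 mm above the counter, 66 mm nearer the robot than the hinge line. Black disc 44 mm across with a grip bar on top, 42 mm long, 14 mm wide, 74 to 104 mm above the counter. The point turns with the dial, its x axis along the bar; the bar's white-lined end (-x) points at the mark. At OFF the bar is 0.45 rad anticlockwise of the tester's x axis
- pass_tray: green tray for passed modules, fixed, 195 (x) x 116 (y) mm, walls 22 mm high, 6 mm thick; origin under its centre. Two cross walls make three nests, centres at x = -0.063, 0, +0.063 m and y = 0, each 57 (x) x 104 (y) mm inside, floor 6 mm up; a module stands in a nest with its length along the tray's y. On either side of the tester
- reject_tray: red tray for rejected modules; otherwise exactly like the green one, on the other side of the tester
- pass1_center (a point): power module with a round GREEN (passed) tag, 31 mm across, on top; may be absent. Point: its centre, 35 mm above its underside. Grey base 90 long (x) x 45 (y) x 38 mm tall; on it mid-length a dark nose 45 x 45 mm up to 70 mm, leaving a 22 mm shoulder at each end: grip the nose along x, above the shoulders. 0.18 to 0.34 kg. Starts upright on the deck, x roughly along the tester's x
- pass2_center (a point): power module with a round GREEN (passed) tag, 31 mm across, on top; may be absent. Point: its centre, 35 mm above its underside. Grey base 90 long (x) x 45 (y) x 38 mm tall; on it mid-length a dark nose 45 x 45 mm up to 70 mm, leaving a 22 mm shoulder at each end: grip the nose along x, above the shoulders. 0.18 to 0.34 kg. Starts upright on the deck, x roughly along the tester's x
- pass3_center (a point): power module with a round GREEN (passed) tag, 31 mm across, on top; may be absent. Point: its centre, 35 mm above its underside. Grey base 90 long (x) x 45 (y) x 38 mm tall; on it mid-length a dark nose 45 x 45 mm up to 70 mm, leaving a 22 mm shoulder at each end: grip the nose along x, above the shoulders. 0.18 to 0.34 kg. Starts upright on the deck, x roughly along the tester's x
- reject1_center (a point): power module with a round RED (reject) tag, 31 mm across, on top; may be absent. Point: its centre, 35 mm above its underside. Grey base 90 long (x) x 45 (y) x 38 mm tall; on it mid-length a dark nose 45 x 45 mm up to 70 mm, leaving a 22 mm shoulder at each end: grip the nose along x, above the shoulders. 0.18 to 0.34 kg. Starts upright on the deck, x roughly along the tester's x
- reject2_center (a point): power module with a round RED (reject) tag, 31 mm across, on top; may be absent. Point: its centre, 35 mm above its underside. Grey base 90 long (x) x 45 (y) x 38 mm tall; on it mid-length a dark nose 45 x 45 mm up to 70 mm, leaving a 22 mm shoulder at each end: grip the nose along x, above the shoulders. 0.18 to 0.34 kg. Starts upright on the deck, x roughly along the tester's x
- reject3_center (a point): power module with a round RED (reject) tag, 31 mm across, on top; may be absent. Point: its centre, 35 mm above its underside. Grey base 90 long (x) x 45 (y) x 38 mm tall; on it mid-length a dark nose 45 x 45 mm up to 70 mm, leaving a 22 mm shoulder at each end: grip the nose along x, above the shoulders. 0.18 to 0.34 kg. Starts upright on the deck, x roughly along the tester's x
- capacitor1: the larger capacitor can, dark blue with an aluminium top, 50 mm across, 80 mm tall, a loose bystander; origin at its underside
- capacitor2: the smaller capacitor can, black with an aluminium top, 44 mm across, 70 mm tall, a loose bystander; origin at its underside
- multimeter: yellow hand multimeter lying flat, 165 x 80 x 34 mm, a loose bystander; origin at its underside
- spool: blue wire spool standing on end, 60 mm across, 46 mm tall, a loose bystander; origin at its underside
- screwdriver: red-handled screwdriver, 170 mm long, a loose bystander; origin at its underside
- dish: shallow blue dish, 110 mm across, a loose bystander; origin at its underside
- transformer: small bare transformer, 60 x 60 x 50 mm, a loose bystander; origin at its underside

How it is judged:
On the way, in this order (a step that is already met when the one before it is completed fails the run):
1. the guard is laid back open (value of joint guard above 1.6 rad), for 0.3 s.
2. the dial is turned to OFF with the guard open (value of joint dial below 0.12 rad and value of joint guard above 1.5 rad), for 0.2 s.
At the end, for the whole second after the job is handed in: The guard is shut (within 0.08 rad), the dial is at OFF (within 0.12 rad), and each module present stands upright (within 0.1 rad) on the floor of a nest of the tray of its tag's colour (within 20 mm of the tray's middle line, its centre not more than 46 mm above the counter), at rest (value of joint guard below 0.08 rad and value of joint dial below 0.12 rad and x of pass1_center in the frame of pass_tray between -0.08 and 0.08 m and y of pass1_center in the frame of pass_tray between -0.02 and 0.02 m and z of each of pass1_center, pass2_center, pass3_center in the frame of pass_tray below 0.046 m and angle between each of pass1_center, pass2_center, pass3_center, reject1_center, reject2_center, reject3_center's own z axis and vertical below 0.1 rad and linear speed of each of pass1, pass2, pass3, reject1, reject2, reject3 below 0.03 m/s and x of pass2_center in the frame of pass_tray between -0.08 and 0.08 m and y of pass2_center in the frame of pass_tray between -0.02 and 0.02 m and x of pass3_center in the frame of pass_tray between -0.08 and 0.08 m and y of pass3_center in the frame of pass_tray between -0.02 and 0.02 m and x of reject1_center in the frame of reject_tray between -0.08 and 0.08 m and y of reject1_center in the frame of reject_tray between -0.02 and 0.02 m and z of each of reject1_center, reject2_center, reject3_center in the frame of reject_tray below 0.046 m and x of reject2_center in the frame of reject_tray between -0.08 and 0.08 m and y of reject2_center in the frame of reject_tray between -0.02 and 0.02 m and x of reject3_center in the frame of reject_tray between -0.08 and 0.08 m and y of reject3_center in the frame of reject_tray between -0.02 and 0.02 m); the robot touches nothing.
It fails at once if the fingers touch a module before the dial is at OFF (value of joint dial above 0.18 rad and (contact force between the fingers and pass1 above 1 N or contact force between the fingers and pass2 above 1 N or contact force between the fingers and pass3 above 1 N or contact force between the fingers and reject1 above 1 N or contact force between the fingers and reject2 above 1 N or contact force between the fingers and reject3 above 1 N)).
It fails at once if a module is dropped or thrown (faster than 1.2 m/s out of the fingers: a fall of 7 cm) ((linear speed of pass1 above 1.2 m/s and contact force between the fingers and pass1 below 0.2 N) or (linear speed of pass2 above 1.2 m/s and contact force between the fingers and pass2 below 0.2 N) or (linear speed of pass3 above 1.2 m/s and contact force between the fingers and pass3 below 0.2 N) or (linear speed of reject1 above 1.2 m/s and contact force between the fingers and reject1 below 0.2 N) or (linear speed of reject2 above 1.2 m/s and contact force between the fingers and reject2 below 0.2 N) or (linear speed of reject3 above 1.2 m/s and contact force between the fingers and reject3 below 0.2 N)).
It fails at once if another thing on the counter is shifted by more than 3 cm (distance of any of capacitor1, capacitor2, multimeter, spool, screwdriver, dish, transformer from where it was at the start of the episode above 0.03 m).
Of pass1, pass2, pass3 only 2 to 3 are there at a start; the rules pass over those that are not, and their reading is None.
Of reject1, reject2, reject3 only 1 to 3 are there at a start; the rules pass over those that are not, and their reading is None.
At some moment in a run one of pass1, pass2, pass3, reject1, reject2, reject3 may be knocked a few centimetres aside while the robot is not near it.
It also fails if it takes over 210 s, if anything falls off the work surface, if the arm or the gripper's body presses on something with over 40 N, if the wrist force passes 120 N, or if a joint passes its speed limit or range.

### The arm

A 6-joint arm with a two-finger parallel gripper is mounted at the origin on the work surface. World frame = base frame: x ahead of the robot, y to its left, z up, the work surface at z = 0. Lengths are in m, angles in rad, forces in N, time in s.
With the tool pointing down it reaches from about 0.3 to 0.775 m from the base axis. Payload 14.6 kg.
Tool frame: the origin (TCP) lies on the centre line of the jaws, within the pads' length; the fingertips stand 25 mm ahead of it and the grasp point (between the pads) lies 6 mm ahead of it (ctrl.tip_reach is the distance from the TCP to the fingertips, in m); z points along the fingers, y is the line along which they close (so a half turn about z gives the same grasp; the last joint's range is limited). The gripper opens to 94 mm and grips with 3 to 60 N. Pads are 16 mm wide; open, the fingers measure 119 mm over their backs; the gripper's body (75 mm by 177 mm) begins 78 mm behind the grasp point.
Start: joints at [1.099, 0.3, 1.521, -0, 1.321, -0.067], TCP at [0.217, 0.506, 0.201] pointing down, gripper open.
Joint ranges: [-3.03, 3.03], [-0.79, 2.21], [0.23, 2.52], [-1.04, 4.18], [0, 3.07], [-2.55, 2.55]. Speed limits (rad/s): [2.22, 2.22, 2.57, 3.14, 3.14, 3.14].

### API

Orientations are given as [roll, pitch, yaw] about the fixed x, y, z axes, in that order (R = Rz(yaw) Ry(pitch) Rx(roll)).
In Python, from station import ctrl gives the robot as it stands. The module is installed in compiled form; this text tells all that it offers.
- The arm moves only by the tool apply_moves, never from a script. Its argument "deltas" is a list of rows, each a list of 7 numbers: the closure in counts, from 0 (fully open) to 255 (shut), then the shift along the world's x, y, z in cm, then the turn, a rotation vector about the world's x, y, z in rad. In form: [[jaw, tx, ty, tz, ax, ay, az], ...]. A call has 1 to 10 rows; each row shifts and turns the commanded pose from where the row before left it; what a row does not reach is not made up. A row lasts 1/10 s, in which the tool goes at most 50 mm and 8.59 degrees, less where a joint would pass 70% of its speed; a pose out of reach is approached as far as the arm can. A call with a gripper value outside its range is refused whole. The fingers move at their own pace and stop on an object; "grip_force" is the grip in N (left out, the last holds). Time passes only in rows, so rows that do not move let the fingers close. It gives the time, the measured TCP pose, the force, the opening and the grip force at its end, in the units of the state.
- ctrl.get_obs(): the state, without advancing time (a new reading comes with each control period).
- ctrl.camera(name): name is "scene" or "top"; returns a dict with "img" (384x512x3 uint8, red, green, blue), "K" (3x3 intrinsics, pixels), "k1" (the pictures are not rectified: a ray, as slopes to the right and down, at radius r is drawn at 1 + k1 r^2 times it, then the intrinsics apply), "pose" (4x4, takes a point from camera to world coordinates). Camera axes: x right, y up, looking along -z (the intrinsics and any distortion apply to the point x, -y, -z); pixel columns grow to the right and rows downward; lengths in m; the calibration is good to about 2 mm. A picture is of the moment at which its call begins. There is no depth.
- ctrl.hand_in(): hands the job in; it is judged then, once.
The state is a dict: "time_s": time; "qpos": joint angles; "joint_vel": joint speeds; "tau": joint torques, N m; "ee_pos": TCP position; "eef_rot": TCP orientation; "force": force on the tool from outside, world axes, zero at the start; "moment": the same for the moment, N m; "grip_width": finger opening in m; "grip_force": force on a finger pad.
Only numpy, scipy, OpenCV 4.12 (cv2) and the standard library are available. Lean on these libraries where they do the work, as an engineer would, in place of code of your own. Each camera call takes 0.05 s, during which the arm holds its last target. There are 200 camera calls.

## Working session

There is one attempt and no reset: what is moved stays moved. The work goes in short steps, Python scripts to look and compute and a tool call to move; the robot and the scene stay as the last step left them, time stands still between calls to the robot, and variables do not carry over. Pictures are saved under pics/ and viewed, at most 14 in all, crops included, and the job is handed in when it is done.

Besides the shell and the picture viewer there is one more tool, called after "Call:" as name([rows], argument=value, ...), one row to a line, values as JSON. apply_moves: Moves the arm, as the interface text tells. Its arguments: {"type":"object","properties":{"deltas":{"type":"array"},"grip_force":{"type":"number"}},"required":["deltas"]}

```bash
mkdir -p pics
cat > h.py <<'E'
import numpy as np, cv2
from station import ctrl
def cam(n,save=None):
    c=ctrl.camera(n)
    if save: cv2.imwrite('pics/'+save,c['img'][:,:,::-1])
    return c
def ray(c,u,v):
    K=c['K'];xd=(u-K[0,2])/K[0,0];yd=(v-K[1,2])/K[1,1];x,y=xd,yd
    for _ in range(30):
        s=1+c['k1']*(x*x+y*y);x,y=xd/s,yd/s
    P=c['pose'];return P[:3,3],P[:3,:3]@np.array([x,-y,-1.])
def onz(c,u,v,z):
    o,d=ray(c,u,v);return o+d*(z-o[2])/d[2]
def proj(c,p):
    P=c['pose'];q=P[:3,:3].T@(np.asarray(p,float)-P[:3,3]);x,y=q[0]/-q[2],-q[1]/-q[2]
    s=1+c['k1']*(x*x+y*y);K=c['K'];return np.array([K[0,0]*x*s+K[0,2],K[1,1]*y*s+K[1,2]])
E
python3 - <<'E'
from h import *
a=cam('top','t0.png');b=cam('scene','s0.png')
for c in(a,b):print(c['pose'].round(3),c['K'].round(1),c['k1'])
for n,c in(('t',a),('s',b)):
    cv2.imwrite(f'pics/{n}0b.png',cv2.resize(c['img'][:,:,::-1],(800,600),interpolation=cv2.INTER_CUBIC))
print(ctrl.get_obs())
E
```

```text
[[-2.000e-03  9.960e-01 -8.700e-02  4.170e-01]
 [-1.000e+00 -1.000e-03  2.000e-02  1.100e-02]
 [ 2.000e-02  8.700e-02  9.960e-01  1.485e+00]
 [ 0.000e+00  0.000e+00  0.000e+00  1.000e+00]] [[475.3   0.  263.8]
 [  0.  475.3 190.4]
 [  0.    0.    1. ]] -0.012917009405931344
[[ 0.19  -0.794  0.578  1.28 ]
 [ 0.982  0.157 -0.107 -0.143]
 [-0.006  0.587  0.809  1.131]
 [ 0.     0.     0.     1.   ]] [[448.    0.  256.1]
 [  0.  448.  189.3]
 [  0.    0.    1. ]] 0.03647814529064378
{'time_s': 0.1, 'qpos': array([ 1.09943185e+00,  3.00431195e-01,  1.52152476e+00,  8.95053288e-06,
        1.32074402e+00, -6.65767094e-02]), 'joint_vel': array([-0.00071273, -0.0016413 ,  0.00047966, -0.00169225,  0.00151344,
        0.00036477]), 'tau': array([-1.30137363e-03, -5.32646263e+01, -3.53285658e+01,  7.08379224e-02,
        2.34434847e-02, -7.28675991e-05]), 'ee_pos': array([0.21647566, 0.50532935, 0.20083206]), 'eef_rot': array([-3.14048837e+00, -8.23176341e-05,  2.73680262e+00]), 'force': array([-0.08336795,  0.52830065, -1.10922646]), 'moment': array([-0.00280789, -0.01967308,  0.00850957]), 'grip_force': 0.0, 'grip_width': 0.09420912444665105}
```

View pics/t0b.png

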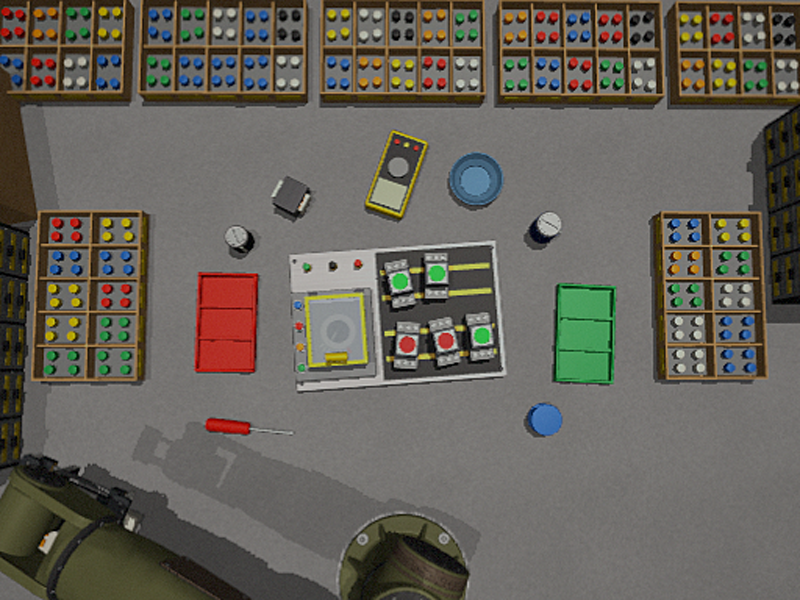

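View pics/s0b.png

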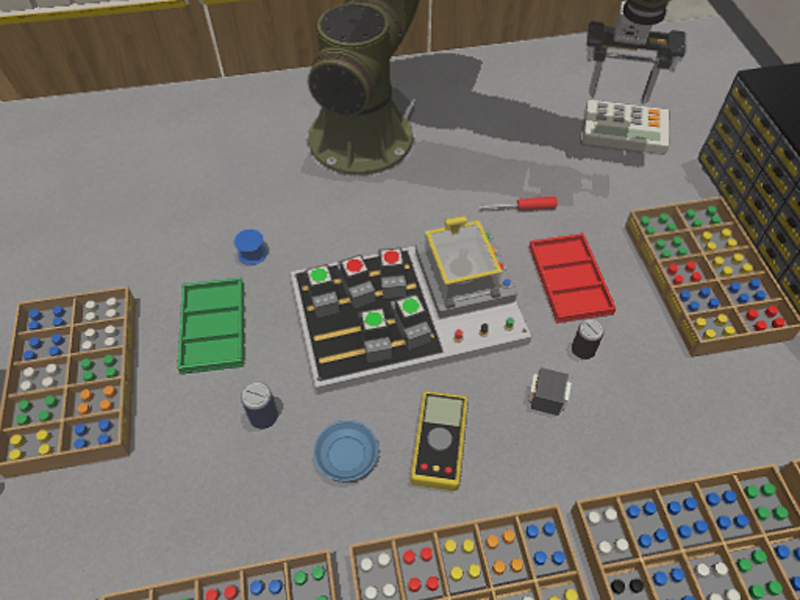

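```bash
cat >> h.py <<'E'
def comps(m,amin):
    n,l,s,ce=cv2.connectedComponentsWithStats(m.astype(np.uint8));return [(ce[i],s[i],l==i) for i in range(1,n) if s[i,4]>=amin]
def masks(c):
    H=cv2.cvtColor(c['img'],cv2.COLOR_RGB2HSV).astype(int);h,s,v=H[...,0],H[...,1],H[...,2]
    return dict(g=(abs(h-62)<18)&(s>130)&(v>60),r=((h<8)|(h>172))&(s>140)&(v>60),y=(abs(h-28)<6)&(s>130)&(v>80),w=(s<40)&(v>150))
def rect(c,m,z):
    ys,xs=np.nonzero(m);H=cv2.convexHull(np.c_[xs,ys].astype(np.int32))[:,0]
    P=np.array([onz(c,u,v,z)[:2] for u,v in H])
    return cv2.minAreaRect((P*1000).astype(np.float32))
E
python3 - <<'E'
from h import *
for n in('top','scene'):
    c=cam(n);M=masks(c);print(n)
    for k in'gry':
        for ce,s,m in comps(M[k],60):
            z=.1 if s[4]<600 and k!='y' else .022
            if k=='y':z=.118
            p=onz(c,*ce,z)
            if .2<p[0]<.75 and abs(p[1])<.45:
                r=rect(c,m,z);print(k,ce.round(1),s,p.round(4),np.round(r[0],1),np.round(r[1],1),round(r[2],1))
c=cam('top')
for u,v in [(290,254),(495,241),(505,376),(297,390)]:print(onz(c,u/1.5625,v/1.5625,.03).round(4))
for u,v in [(340,354)]:print('handle',onz(c,u/1.5625,v/1.5625,.148).round(4))
im=c['img'][150:250,180:330][:,:,::-1];cv2.imwrite('pics/crop.png',cv2.resize(im,(800,533),interpolation=cv2.INTER_CUBIC))
E
```

```text
top
g [279.4 174.4] [275 170  10  10  79] [ 0.5859 -0.063   0.1   ] [585.8 -63.3] [26.5 26.6] 89.7
g [255.6 179.8] [251 175  10  10  80] [0.5703 0.0068 0.1   ] [571.    7.1] [26.4 26.5] 90.0
g [374.  213.6] [ 355  181   39   65 2202] [ 0.4734 -0.3595  0.022 ] [ 475.7 -360.9] [115.1 194. ] 86.8
g [308.1 214.4] [304 210   9  10  75] [ 0.4685 -0.1461  0.1   ] [ 468.3 -145.9] [23.4 26.3] 89.4
r [144.4 206.1] [ 124  174   41   64 2413] [0.4976 0.3477 0.022 ] [499.2 347.7] [117.9 193.5] 89.0
r [285.  217.6] [281 213   9  10  77] [ 0.4595 -0.0786  0.1   ] [459.7 -78.7] [23.3 26.2] 89.7
r [260.4 220.2] [256 215  10  11  78] [ 0.452  -0.0069  0.1   ] [452.5  -7.3] [26.7 26.7] 45.0
r [145.2 272.3] [131 268  29  10 221] [0.3031 0.3239 0.1   ] [303.4 324. ] [81.  22.8] 85.1
y [298.9 170.3] [287 169  26   4  73] [ 0.5958 -0.1189  0.118 ] [ 596.1 -120.5] [ 8.3 73.2] 4.4
y [299.8 186.4] [287 185  27   4  80] [ 0.5488 -0.1211  0.118 ] [ 548.9 -121.5] [ 8.5 75.9] 4.1
y [214.8 214.5] [195 187  41  48 436] [0.468  0.1241 0.118 ] [479.1 124. ] [130.6 109.8] 4.1
scene
g [136.1 207.9] [ 114  178   41   58 1643] [ 0.4861 -0.3585  0.022 ] [ 475.3 -362.2] [113.7 192.3] 86.7
g [262.4 195.2] [258 191  10   9  64] [0.5676 0.0067 0.1   ] [567.4   6.5] [24.  26.8] 39.2
g [238.7 203.6] [234 200  10   8  67] [ 0.5828 -0.0635  0.1   ] [582.3 -63.9] [25.3 23.5] 78.8
r [344.  129.4] [331 126  26   8 157] [0.3695 0.3078 0.1   ] [368.6 306.1] [80.8 27.6] 82.5
r [365.3 177.7] [ 339  150   55   56 2018] [0.5104 0.3446 0.022 ] [504.4 345.2] [120.6 204.6] 88.7
r [226.3 169.5] [222 166  10   8  61] [ 0.4563 -0.0789  0.1   ] [455.6 -79.1] [26.  26.9] 42.0
y [294.8 158.8] [273 138  48  44 308] [0.4702 0.1235 0.118 ] [467.7 123.6] [150.1 108.5] 3.9
[0.6313 0.2221 0.03  ]
[ 0.6575 -0.1832  0.03  ]
[ 0.391  -0.1996  0.03  ]
[0.3651 0.2055 0.03  ]
handle [0.4332 0.1135 0.148 ]
```

View pics/crop.png

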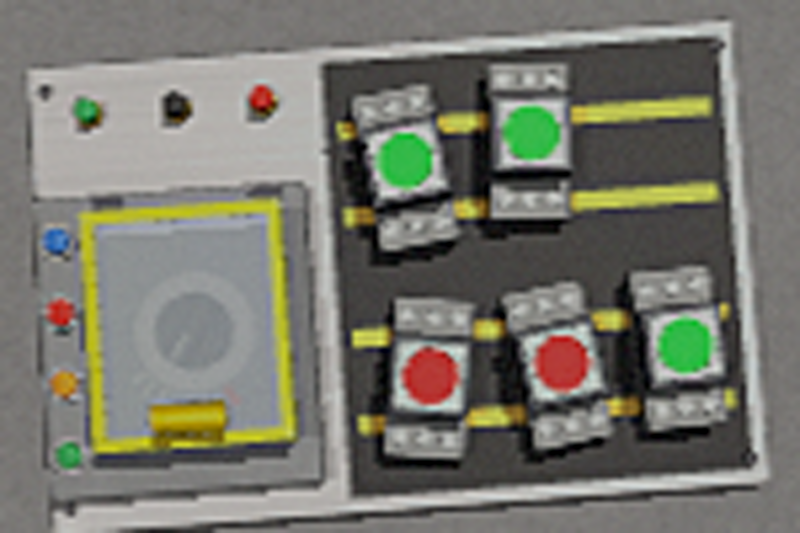

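Call:
apply_moves([
  [0, 2.1, -3.8, 0.6, 0, 0, 0.047],
  [0, 2.1, -3.8, 0.6, 0, 0, 0.047],
  [0, 2.1, -3.8, 0.6, 0, 0, 0.047],
  [0, 2.1, -3.8, 0.6, 0, 0, 0.047],
  [0, 2.1, -3.8, 0.6, 0, 0, 0.047],
  [0, 2.1, -3.8, 0.6, 0, 0, 0.047],
  [0, 2.1, -3.8, 0.6, 0, 0, 0.047],
  [0, 2.1, -3.8, 0.6, 0, 0, 0.047],
  [0, 2.1, -3.8, 0.6, 0, 0, 0.047],
  [0, 2.3, -4.3, 0.6, 0, 0, 0.047],
], grip_force=15)

```text
time_s: 1.25
ee_pos: [0.429, 0.119, 0.2618]
eef_rot: [3.141, 0.0, -3.074]
force: [0.4, 0.4, -0.4]
grip_width: 0.094
grip_force: 0.0
```

Call:
apply_moves([
  [0, 0, 0, -2.7, 0, 0, 0],
  [0, 0, 0, -2.7, 0, 0, 0],
  [0, 0, 0.1, -2.7, 0, 0, 0],
  [0, 0, 0, -2.5, 0, 0, 0],
  [160, 0, 0, 0, 0, 0, 0],
  [255, 0, 0, 0, 0, 0, 0],
  [255, 0, 0, 0, 0, 0, 0],
  [255, 0, 0, 0, 0, 0, 0],
  [255, 0, 0, 0, 0, 0, 0],
], grip_force=15)

```text
time_s: 2.15
ee_pos: [0.4289, 0.1217, 0.1561]
eef_rot: [3.141, 0.001, -3.076]
force: [-0.8, 0.2, 0.2]
grip_width: 0.0575
grip_force: 0.0
```

Run:
```python
import numpy as np
R=.1436;a0=np.arctan2(.086,.115)
ang=np.linspace(a0,a0+1.85,15);X=-R*np.cos(ang);Z=R*np.sin(ang)
print(np.c_[np.diff(X)*100*.998,np.diff(X)*6.7,np.diff(Z)*100].round(2).tolist())
```

```text
[[1.23, 0.08, 1.44], [1.41, 0.09, 1.27], [1.56, 0.1, 1.07], [1.69, 0.11, 0.85], [1.79, 0.12, 0.62], [1.85, 0.12, 0.38], [1.89, 0.13, 0.13], [1.89, 0.13, -0.12], [1.86, 0.12, -0.37], [1.79, 0.12, -0.61], [1.7, 0.11, -0.84], [1.57, 0.11, -1.06], [1.42, 0.1, -1.25], [1.24, 0.08, -1.43]]
```

Still closing; wait.

Call:
apply_moves([
  [255, 0, 0, -0.1, 0, 0, 0],
  [255, 0, 0, 0, 0, 0, 0],
  [255, 0, 0, 0, 0, 0, 0],
  [255, 0, 0, 0, 0, 0, 0],
  [255, 0, 0, 0, 0, 0, 0],
  [255, 0, 0, 0, 0, 0, 0],
])

```text
time_s: 2.75
ee_pos: [0.4286, 0.1216, 0.1543]
eef_rot: [-3.142, -0.0, -3.076]
force: [1.1, 0.2, -0.8]
grip_width: 0.0093
grip_force: 0.0
```

Run:
```python
from h import *
a=cam('top')['img'][170:250,180:290];b=cam('scene')['img'][80:200,220:360]
a=cv2.resize(a,(400,400));b=cv2.resize(b,(400,400))
cv2.imwrite('pics/c2.png',np.hstack([a,b])[:,:,::-1]);print(ctrl.get_obs()['grip_width'])
```

```text
0.0020794170937948678
```

View pics/c2.png

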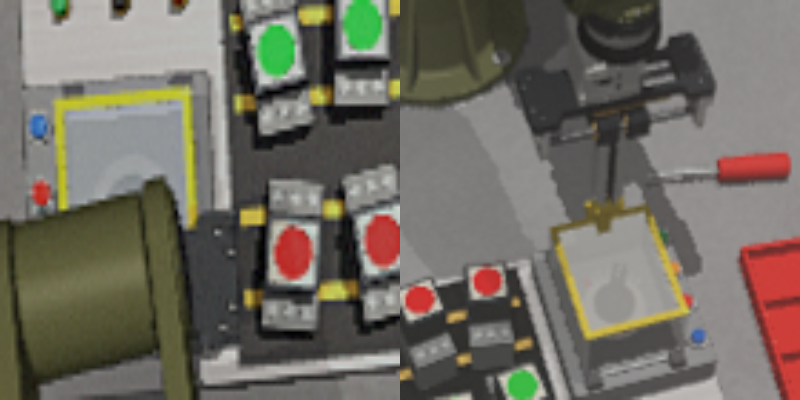

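Run:
```python
from h import *
a=cam('top');b=cam('scene')
o1,d1=ray(a,215.25,228.4);o2,d2=ray(b,291.8,142.7)
A=np.c_[d1,-d2];t=np.linalg.lstsq(A,o2-o1,rcond=None)[0];print(o1+d1*t[0],o2+d2*t[1])
print(proj(b,[.4285,.1205,.148]),proj(a,[.4285,.1205,.148]))
e=ctrl.get_obs()['ee_pos'];print(e,proj(b,e-[0,0,.025]),proj(b,e-[0,0,.006]))
im=b['img'][100:190,250:340][:,:,::-1];cv2.imwrite('pics/c3.png',cv2.resize(im,(600,600),interpolation=cv2.INTER_CUBIC))
```

```text
[0.42810807 0.12048288 0.14273393] [0.42863073 0.12289807 0.14293478]
[291.09599559 141.62657866] [215.09135039 228.24489308]
[0.42860971 0.12153196 0.15434791] [291.07851149 145.83964581] [291.45431002 141.52252111]
```

View pics/c3.png

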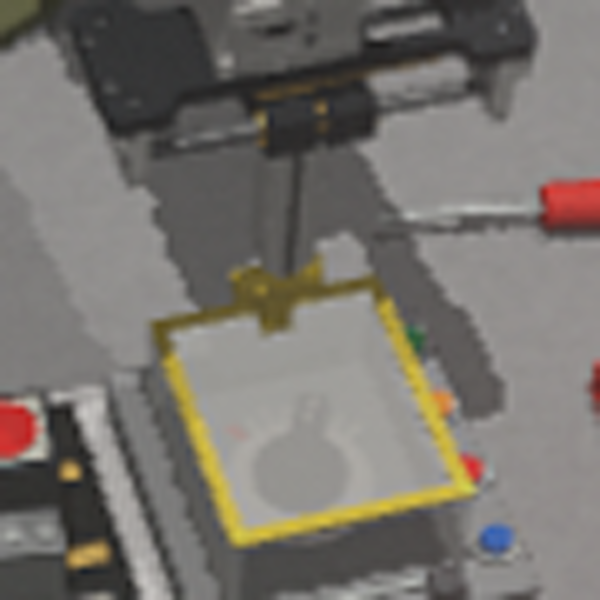

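Call:
apply_moves([
  [255, 0.3, 0, 0, 0, 0, 0],
  [255, 0.3, 0, 0, 0, 0, 0],
  [255, 0.3, 0, 0, 0, 0, 0],
  [255, 0.3, 0, 0, 0, 0, 0],
  [255, 0, 0, 0, 0, 0, 0],
])

```text
time_s: 3.45
ee_pos: [0.4409, 0.1215, 0.1543]
eef_rot: [-3.142, -0.0, -3.077]
force: [-0.3, 0.1, -0.8]
grip_width: 0.0005
grip_force: 0.0
```

Run:
```python
from h import *
b=cam('scene')
im=b['img'][100:190,250:340][:,:,::-1];cv2.imwrite('pics/c4.png',cv2.resize(im,(600,600),interpolation=cv2.INTER_CUBIC))
print(ctrl.get_obs())
```

```text
{'time_s': 3.5, 'qpos': array([ 1.88907125e-01,  1.41095995e-01,  1.83038282e+00,  2.21315207e-05,
        1.17030736e+00, -1.44702885e+00]), 'joint_vel': array([ 0.00231999, -0.00379482,  0.00746412,  0.00129887, -0.00225743,
        0.00149666]), 'tau': array([-7.48149049e-02, -4.12707067e+01, -3.32620203e+01, -9.76780109e-03,
        6.43110671e-02, -1.22816168e-02]), 'ee_pos': array([0.44072325, 0.12152906, 0.15424301]), 'eef_rot': array([-3.14158899e+00, -1.94558688e-04, -3.07646163e+00]), 'force': array([ 0.66554873,  0.77829878, -1.16925273]), 'moment': array([ 0.10023422, -0.01215531, -0.03290288]), 'grip_force': 0.0, 'grip_width': 0.0004722393358724051}
```

View pics/c4.png

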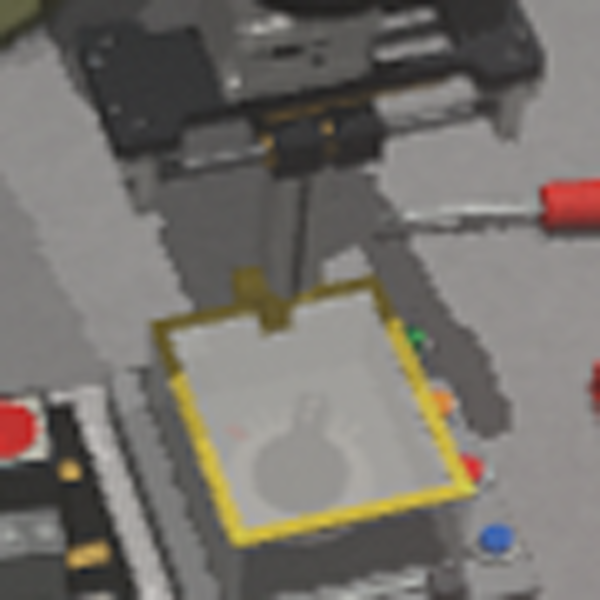

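Run:
```python
from h import *
print(ctrl.tip_reach,[a for a in dir(ctrl) if a[0]!='_'])
b=cam('scene')
for u,v in[(293,300),(293,305),(318,295)]:
    o,d=ray(b,250+u/6.667,100+v/6.667);print(o+d*(.4407-o[0])/d[0])
```

```text
0.025 ['MotionError', 'camera', 'get_obs', 'hand_in', 'tip_reach']
[0.4407     0.12627519 0.14538557]
[0.4407     0.12649198 0.1420479 ]
[0.4407     0.13749214 0.14619753]
```

Call:
apply_moves([
  [255, -0.6, 0, 0, 0, 0, 0],
  [255, -0.6, 0, 0, 0, 0, 0],
  [255, 0, 0, 0, 0, 0, 0],
  [255, 0, 0, -0.1, 0, 0, 0],
  [255, 0, 0, -0.1, 0, 0, 0],
  [255, 0, 0, -0.1, 0, 0, 0],
  [255, 0, 0, -0.1, 0, 0, 0],
])

```text
time_s: 4.25
ee_pos: [0.4289, 0.1216, 0.1513]
eef_rot: [3.141, 0.001, -3.076]
force: [-8.4, -1.6, 21.9]
grip_width: 0.0006
grip_force: 11.2
```

Call:
apply_moves([
  [255, 0, 0, 1, 0, 0, 0],
  [255, 0, 0, 2, 0, 0, 0],
  [255, 0, 0, 2.5, 0, 0, 0],
  [0, 0, 0, 0.5, 0, 0, 0],
  [0, 0, 0, 0, 0, 0, 0],
  [0, 0, 0, 0, 0, 0, 0],
  [0, 0, 0, 0, 0, 0, 0],
  [0, 0, 0, 0, 0, 0, 0],
  [0, 0, 0, 0, 0, 0, 0],
  [0, 0, 0, 0, 0, 0, 0],
])

```text
time_s: 5.25
ee_pos: [0.4286, 0.1216, 0.2101]
eef_rot: [-3.142, -0.0, -3.076]
force: [-0.6, -0.6, -0.3]
grip_width: 0.0526
grip_force: 0.0
```

Run:
```python
from h import *
b=cam('scene');o=ctrl.get_obs();print(o['ee_pos'],o['grip_width'],o['force'])
R=cv2.Rodrigues(np.array([0,0,0.]))[0]
yd=np.array([-.067,.998,0]);e=o['ee_pos']
for s in(-1,1):
    print('tip exp',proj(b,e+yd*s*(o['grip_width']/2+.006)-[0,0,.025]).round(1))
im=b['img'][60:180,230:350][:,:,::-1];cv2.imwrite('pics/c5.png',cv2.resize(im,(600,600),interpolation=cv2.INTER_CUBIC))
```

```text
[0.4285822  0.12152144 0.21020998] 0.05686753316878711 [-0.17283734 -0.7086335   0.08266457]
tip exp [280.7 135.2]
tip exp [303.6 130.5]
```

View pics/c5.png

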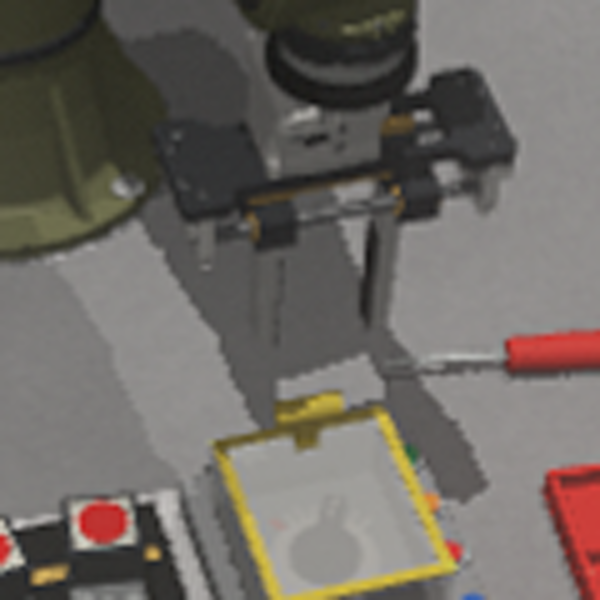

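Run:
```python
from h import *
b=cam('scene');o=ctrl.get_obs();e=o['ee_pos']+[0,.003,.028]
yd=np.array([-.067,.998,0])
for s in(-1,1):
    for z in(-.025,.02,.06,.1):
        print(s,z,((proj(b,e+yd*s*(o['grip_width']/2)+[0,0,z])-[230,60])*5).round(0))
s0=cv2.imread('pics/s0.png')[:,:,::-1].astype(int)
d=abs(b['img'].astype(int)-s0).max(2)>25
for r in range(100,133,2):print(r,''.join('#' if x else '.' for x in d[r,270:320]))
```

```text
-1 -0.025 [268. 339.]
-1 0.02 [271. 282.]
-1 0.06 [275. 227.]
-1 0.1 [278. 170.]
1 -0.025 [371. 319.]
1 0.02 [377. 261.]
1 0.06 [384. 206.]
1 0.1 [390. 149.]
100 ###########################..#.###....###########.
102 ####################.###...######################.
104 ###########################.......#########.......
106 ..##########################......######..........
108 ..###########################.....######..........
110 ..###########################.....#####...........
112 ##############################...######...........
114 ###############################..######...........
116 #######################################...........
118 ######################################............
120 ######################################............
122 ######################################............
124 .#####################################............
126 ...####################################...........
128 ....####################################..........
130 ....######################################........
132 .....#######################......##########......
```

Call:
apply_moves([
  [0, 0, 0, 0, 0, 0, 0],
  [0, 0, 0, 0, 0, 0, 0],
  [0, 0, -0.2, -2, 0, 0, 0],
  [0, 0, 0, -2, 0, 0, 0],
  [0, 0, 0, -1.8, 0, 0, 0],
  [0, 0, 0, -0.6, 0, 0, 0],
  [0, 0, 0, -0.6, 0, 0, 0],
  [0, 0, 0, -0.4, 0, 0, 0],
  [0, 0, 0, -0.3, 0, 0, 0],
])

```text
time_s: 6.25
ee_pos: [0.4289, 0.1196, 0.1336]
eef_rot: [3.142, 0.001, -3.076]
force: [-0.1, -0.3, -0.4]
grip_width: 0.0937
grip_force: 0.0
```

No contact at nominal tip 0.109 m, so the tip really sits about 28 mm higher than nominal. A little lower, then close.

Call:
apply_moves([
  [0, 0, 0, -0.3, 0, 0, 0],
  [150, 0, 0, -0.2, 0, 0, 0],
  [255, 0, 0, 0, 0, 0, 0],
  [255, 0, 0, 0, 0, 0, 0],
  [255, 0, 0, 0, 0, 0, 0],
  [255, 0, 0, 0, 0, 0, 0],
  [255, 0, 0, 0, 0, 0, 0],
  [255, 0, 0, 0, 0, 0, 0],
  [255, 0, 0, 0, 0, 0, 0],
  [255, 0, 0, 0, 0, 0, 0],
], grip_force=20)

```text
time_s: 7.25
ee_pos: [0.4286, 0.1202, 0.1284]
eef_rot: [3.14, 0.0, -3.076]
force: [-0.4, 7.0, -0.1]
grip_width: 0.0402
grip_force: 20.0
```

Call:
apply_moves([
  [255, 0.2, 0.1, 0.3, 0, 0, 0],
  [255, 1.0, 0.1, 1.1, 0, 0, 0],
  [255, 1.4, 0.1, 1.3, 0, 0, 0],
  [255, 1.6, 0.1, 1.1, 0, 0, 0],
  [255, 1.7, 0.1, 0.8, 0, 0, 0],
  [255, 1.8, 0.1, 0.6, 0, 0, 0],
  [255, 1.9, 0.1, 0.4, 0, 0, 0],
  [255, 1.9, 0.1, 0.1, 0, 0, 0],
  [255, 1.9, 0.1, -0.1, 0, 0, 0],
])

```text
time_s: 8.15
ee_pos: [0.5634, 0.1297, 0.185]
eef_rot: [3.14, 0.001, -3.076]
force: [-2.2, 9.9, -0.3]
grip_width: 0.0405
grip_force: 20.0
```

Call:
apply_moves([
  [255, 1.8, 0.2, -0.4, 0, 0, 0],
  [255, 1.8, 0.2, -0.6, 0, 0, 0],
  [255, 1.7, 0.2, -0.8, 0, 0, 0],
  [255, 1.6, 0.1, -1.1, 0, 0, 0],
  [255, 1.4, 0.1, -1.2, 0, 0, 0],
  [255, 1.2, 0.1, -1.2, 0, 0, 0],
  [255, 0, 0, 0, 0, 0, 0],
])

```text
time_s: 8.85
ee_pos: [0.659, 0.1367, 0.1301]
eef_rot: [-3.141, 0.001, -3.077]
force: [3.2, -3.3, 2.1]
grip_width: 0.0396
grip_force: 20.0
```

Call:
apply_moves([
  [0, 0, 0, 0, 0, 0, 0],
  [0, 0, 0, 0, 0, 0, 0],
  [0, 0, 0, 0, 0, 0, 0],
  [0, 0, 0, 0, 0, 0, 0],
  [0, 0, 0, 3, 0, 0, 0],
  [0, 0, 0, 4, 0, 0, 0],
  [0, 0, 0, 4, 0, 0, 0],
  [0, -3, 0, 0, 0, 0, 0],
  [0, -5, 0, 0, 0, 0, 0],
  [0, -5, 0, 0, 0, 0, 0],
])

```text
time_s: 9.85
ee_pos: [0.5257, 0.1374, 0.241]
eef_rot: [3.142, -0.0, -3.077]
force: [0.5, 0.6, 1.0]
grip_width: 0.0937
grip_force: 0.0
```

Call:
apply_moves([
  [0, -5, 1, 0, 0, 0, 0],
  [0, -5, 3, 0, 0, 0, 0],
  [0, -5, 4, 0, 0, 0, 0],
  [0, -2, 4, 0, 0, 0, 0],
  [0, 0, 5, 0, 0, 0, 0],
  [0, 0, 0, 0, 0, 0, 0],
])

```text
time_s: 10.45
ee_pos: [0.3754, 0.2982, 0.2415]
eef_rot: [3.141, 0.0, -3.072]
force: [-0.3, -0.3, 0.4]
grip_width: 0.0941
grip_force: 0.0
```

Run:
```python
from h import *
o=ctrl.get_obs();print(o['ee_pos'],o['eef_rot'])
a=cam('top')['img'][130:250,180:290];b=cam('scene')['img'][100:230,230:360]
a=cv2.resize(a,(400,436),interpolation=2);b=cv2.resize(b,(400,436),interpolation=2)
cv2.imwrite('pics/c6.png',np.hstack([a,b])[:,:,::-1])
```

```text
[0.37542891 0.29815545 0.24151822] [ 3.14059725e+00  4.15855249e-04 -3.07203276e+00]
```

View pics/c6.png

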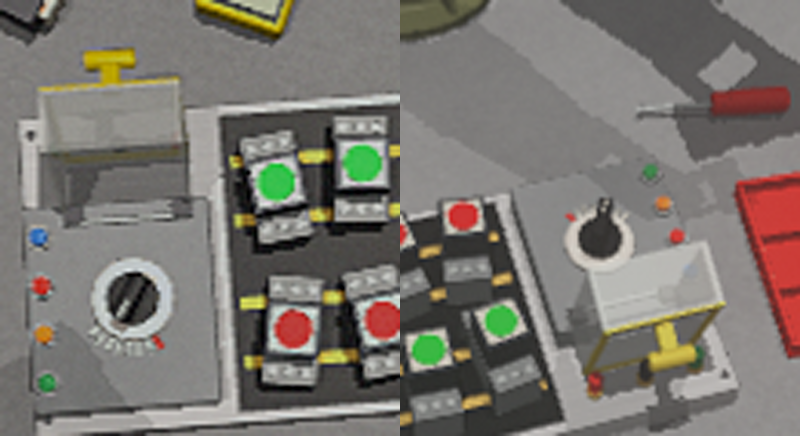

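Run:
```python
from h import *
a=cam('top')
c=onz(a,180+133*.275,130+297*.2752,.104);p=onz(a,180+120*.275,130+325*.2752,.104);q=onz(a,180+148*.275,130+270*.2752,.104)
print(c,p,q,np.arctan2(*(q-p)[[1,0]]),np.linalg.norm(q-p))
m=a['img'][195:230,200:235];g=cv2.cvtColor(m,cv2.COLOR_RGB2GRAY)<60
for r in g:print(''.join('#' if x else '.' for x in r))
```

```text
[0.47658748 0.12010357 0.104     ] [0.45429363 0.13030319 0.104     ] [0.49814685 0.10827457 0.104     ] -0.4655067933560587 0.04907509595444382
...................................
...................................
...................................
...................................
...................................
...................................
...................................
...................................
...................................
...................................
..............#####................
.............#.###.#...............
............#.###..###.............
...........##.###..###.............
..........##.###..###.#............
..........#..###..###..............
..........#.###..####..............
..........#.##..####...............
..........####..###...#............
..........###..####...#............
..........##...####...#............
...........#...####.##.............
..............###.###..............
.............####.#................
...................................
...................................
...................................
...................................
...................................
...................................
...................................
...................................
...................................
...................................
...................................
```

Call:
apply_moves([
  [100, 2.0, -3.5, 0, 0, 0, -0.104],
  [100, 2.0, -3.5, 0, 0, 0, -0.104],
  [100, 2.0, -3.5, 0, 0, 0, -0.104],
  [100, 2.0, -3.5, 0, 0, 0, -0.104],
  [100, 2.2, -3.7, 0, 0, 0, -0.104],
  [100, 0, 0, -4, 0, 0, 0],
  [100, 0, 0, -4, 0, 0, 0],
  [100, 0, 0, -4, 0, 0, 0],
  [100, 0, 0, -2, 0, 0, 0],
  [100, 0, 0, -1, 0, 0, 0],
])

```text
time_s: 11.6
ee_pos: [0.4778, 0.1159, 0.0898]
eef_rot: [-3.14, -0.002, 2.685]
force: [0.3, -0.4, -0.0]
grip_width: 0.0572
grip_force: 0.0
```

Call:
apply_moves([
  [100, 0, 0, -0.8, 0, 0, 0],
  [255, 0, 0, 0, 0, 0, 0],
  [255, 0, 0, 0, 0, 0, 0],
  [255, 0, 0, 0, 0, 0, 0],
  [255, 0, 0, 0, 0, 0, 0],
  [255, 0, 0, 0, 0, 0, 0],
  [255, 0, 0, 0, 0, 0, 0],
  [255, 0, 0, 0, 0, 0, 0],
  [255, 0, 0, 0, 0, 0, 0],
])

```text
time_s: 12.5
ee_pos: [0.4809, 0.1212, 0.0841]
eef_rot: [3.132, 0.003, 2.687]
force: [15.9, 33.9, -12.8]
grip_width: 0.0138
grip_force: 19.9
```

Call:
apply_moves([
  [255, 0.2, 0.4, 0.1, 0, 0, 0],
  [255, 0, 0, 0, 0, 0, 0],
  [255, 0, 0, 0, 0, 0, 0],
])

```text
time_s: 12.8
ee_pos: [0.4812, 0.122, 0.0843]
eef_rot: [3.14, 0.001, 2.687]
force: [6.6, 6.3, -7.7]
grip_width: 0.0141
grip_force: 20.0
```

Call:
apply_moves([
  [255, 0.1, 0.1, 0, 0, 0, 0.1],
  [255, 0, 0, 0, 0, 0, 0.1],
  [255, 0, 0, 0, 0, 0, 0.1],
  [255, 0, 0, 0, 0, 0, 0.1],
  [255, 0, 0, 0, 0, 0, 0.1],
  [255, 0, 0, 0, 0, 0, 0.1],
  [255, 0, 0, 0, 0, 0, 0.1],
  [255, 0, 0, 0, 0, 0, 0.1],
  [255, 0, 0, 0, 0, 0, 0.1],
  [255, 0, 0, 0, 0, 0, 0.06],
], grip_force=30)

```text
time_s: 13.8
ee_pos: [0.4812, 0.1251, 0.0843]
eef_rot: [3.137, 0.002, -2.633]
force: [-1.6, 24.7, -4.4]
grip_width: 0.014
grip_force: 30.0
```

Run:
```python
from h import *
o=ctrl.get_obs();print(o['eef_rot'],o['moment'],o['force'],o['ee_pos'])
```

```text
[ 3.13700454e+00  1.93398492e-03 -2.63252582e+00] [ 4.98380582  0.4943093  -0.13843553] [-1.55887981 24.71836889 -4.35194987] [0.48117302 0.125136   0.08425182]
```

Call:
apply_moves([
  [255, 0, 0.3, 0, 0, 0, 0.05],
  [255, 0, 0, 0, 0, 0, 0.03],
  [255, 0, 0, 0, 0, 0, 0],
])

```text
time_s: 14.1
ee_pos: [0.4812, 0.1257, 0.0842]
eef_rot: [3.141, -0.001, -2.557]
force: [-3.4, 3.4, -0.6]
grip_width: 0.0141
grip_force: 31.3
```

Run:
```python
from h import *
o=ctrl.get_obs();print(o['eef_rot'],o['moment'],o['force'],o['ee_pos'])
```

```text
[ 3.14051946e+00 -5.08534513e-04 -2.55653067e+00] [ 0.76828088  0.53096046 -0.63349003] [-3.42779698  3.4154995  -0.5656415 ] [0.48123671 0.12566782 0.08421746]
```

Call:
apply_moves([
  [100, 0, 0, 0, 0, 0, -0.05],
  [100, 0, 0, 0, 0, 0, 0],
  [100, 0, 0, 0, 0, 0, 0],
  [100, 0, 0, 3, 0, 0, 0],
  [100, 0, 0, 4, 0, 0, 0],
  [100, 0, 0, 4, 0, 0, 0],
  [100, -3, 0, 4, 0, 0, -0.14],
  [100, -4, 0, 2, 0, 0, -0.14],
  [100, -4, 1, 0, 0, 0, -0.14],
  [100, -4, 2, 0, 0, 0, -0.14],
])

```text
time_s: 15.1
ee_pos: [0.3307, 0.1548, 0.2549]
eef_rot: [3.141, 0.002, 3.111]
force: [-0.3, 0.9, 0.4]
grip_width: 0.0573
grip_force: 0.0
```

Call:
apply_moves([
  [100, 0, 4, 0, 0, 0, -0.14],
  [100, 0, 4, 0, 0, 0, -0.14],
  [100, 0, 4, 0, 0, 0, -0.14],
  [100, 0, 2, 0, 0, 0, -0.14],
  [100, 0, 0, 0, 0, 0, -0.14],
  [100, 0, 0, 0, 0, 0, -0.14],
  [100, 0, 0, 0, 0, 0, -0.14],
  [100, 0, 0, 0, 0, 0, -0.14],
  [100, 0, 0, 0, 0, 0, -0.14],
  [100, 0, 0, 0, 0, 0, -0.14],
])

```text
time_s: 16.1
ee_pos: [0.3323, 0.2896, 0.2545]
eef_rot: [3.141, -0.0, 1.732]
force: [0.5, -0.5, -0.5]
grip_width: 0.0568
grip_force: 0.0
```

```bash
cat > meas.py <<'E'
from h import *
def mods(save=None):
    a=cam('top');b=cam('scene');M=masks(a);out=[]
    for k in'gr':
        for ce,s,m in comps(M[k],45):
            if s[4]<130 and .3<onz(a,*ce,.1)[0]<.7 and abs(onz(a,*ce,.1)[1])<.5:
                out.append((k,ce,onz(a,*ce,.1)))
    return a,b,out
def axis(a,p,ztop=.1,L=.06):
    """orientation of module from grey base (bright low-sat) around: principal axis in metric warp"""
    n=61;g=np.linspace(-.062,.062,n);im=np.zeros((n,n,3),np.uint8)
    mx=np.zeros((n,n),np.float32);my=mx.copy()
    for i,x in enumerate(g):
        for j,y in enumerate(g):
            u,v=proj(a,[p[0]+x,p[1]+y,ztop-.032]);mx[i,j]=u;my[i,j]=v
    return cv2.remap(a['img'],mx,my,cv2.INTER_CUBIC)
E
python3 - <<'E'
from meas import *
o=ctrl.get_obs();print(o['ee_pos'],o['eef_rot'])
a,b,L=mods()
for k,ce,p in L:print(k,ce.round(1),p.round(4))
t=np.hstack([cv2.resize(axis(a,p),(240,240),interpolation=2) for k,ce,p in L[:3]])
t2=np.hstack([cv2.resize(axis(a,p),(240,240),interpolation=2) for k,ce,p in L[3:5]]+[cv2.resize(a['img'][190:235,195:240],(240,240),interpolation=2)])
cv2.imwrite('pics/c7.png',np.vstack([t,t2])[:,:,::-1])
E
```

```text
[0.332281   0.28957674 0.25454953] [ 3.14120523e+00 -1.57373971e-05  1.73190153e+00]
g [279.4 174.4] [ 0.5859 -0.063   0.1   ]
g [255.6 179.6] [0.5706 0.0068 0.1   ]
g [308.1 214.4] [ 0.4685 -0.1461  0.1   ]
r [285.  217.6] [ 0.4595 -0.0786  0.1   ]
r [260.4 220.2] [ 0.452  -0.0069  0.1   ]
r [154.4 272.9] [0.3015 0.2976 0.1   ]
```

View pics/c7.png

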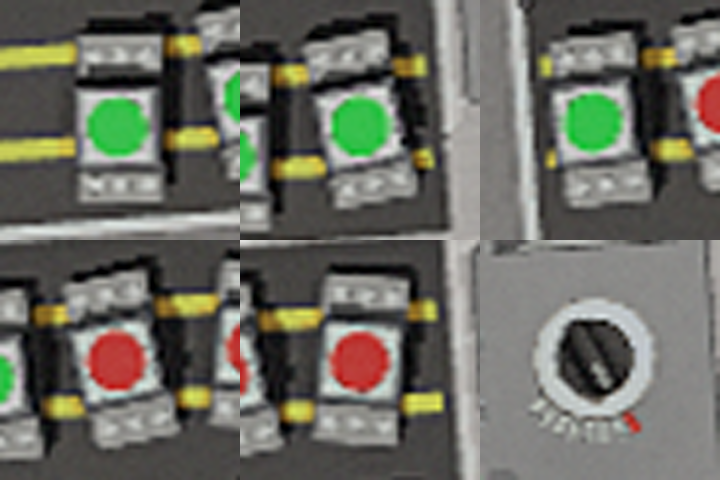

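Call:
apply_moves([
  [0, 2.8, -3.9, 0, 0, 0, -0.017],
  [0, 2.8, -3.9, 0, 0, 0, -0.017],
  [0, 2.8, -3.9, 0, 0, 0, -0.017],
  [0, 2.8, -3.9, 0, 0, 0, -0.017],
  [0, 2.8, -3.9, 0, 0, 0, -0.017],
  [0, 2.8, -3.9, 0, 0, 0, -0.017],
  [0, 2.9, -3.9, 0, 0, 0, -0.017],
  [0, 2.9, -3.9, 0, 0, 0, -0.017],
  [0, 2.9, -3.9, 0, 0, 0, -0.016],
  [0, 0, 0, -4, 0, 0, 0],
])

```text
time_s: 17.2
ee_pos: [0.5913, -0.0661, 0.218]
eef_rot: [3.133, 0.002, 1.586]
force: [0.7, 1.2, -0.9]
grip_width: 0.0942
grip_force: 0.0
```

Call:
apply_moves([
  [0, 0, 0, -4, 0, 0, 0],
  [0, 0, 0, -4, 0, 0, 0],
  [0, 0, 0, -3.5, 0, 0, 0],
  [0, 0, 0, -2, 0, 0, 0],
  [0, 0, 0, -0.8, 0, 0, 0],
])

```text
time_s: 17.7
ee_pos: [0.5863, -0.0613, 0.0692]
eef_rot: [-3.138, -0.001, 1.589]
force: [0.0, -0.0, 0.3]
grip_width: 0.0939
grip_force: 0.0
```

Call:
apply_moves([
  [255, 0, 0, 0.2, 0, 0, 0],
  [255, 0, 0, 0, 0, 0, 0],
  [255, 0, 0, 0, 0, 0, 0],
  [255, 0, 0, 0, 0, 0, 0],
  [255, 0, 0, 0, 0, 0, 0],
  [255, 0, 0, 0, 0, 0, 0],
  [255, 0, 0, 0, 0, 0, 0],
  [255, 0, 0, 0, 0, 0, 0],
  [255, 0, 0, 0, 0, 0, 0],
  [255, 0, 0, 0, 0, 0, 0],
], grip_force=25)

```text
time_s: 18.7
ee_pos: [0.5872, -0.0614, 0.0736]
eef_rot: [3.142, 0.0, 1.585]
force: [-2.1, 0.3, 4.0]
grip_width: 0.0448
grip_force: 25.0
```

Call:
apply_moves([
  [255, 0, 0, 1, 0, 0, 0],
  [255, 0, 0, 3, 0, 0, 0],
  [255, 0, 0, 4, 0, 0, 0],
  [255, 0, 0, 3, 0, 0, 0],
  [255, -0.4, -2.7, 0, 0, 0, -0.149],
  [255, -0.4, -2.7, 0, 0, 0, -0.149],
  [255, -0.4, -2.7, 0, 0, 0, -0.149],
  [255, -0.4, -2.7, 0, 0, 0, -0.149],
  [255, -0.4, -2.7, 0, 0, 0, -0.149],
  [255, -0.4, -2.7, 0, 0, 0, -0.149],
])

```text
time_s: 19.7
ee_pos: [0.5629, -0.2244, 0.1838]
eef_rot: [3.142, -0.0, 0.685]
force: [0.0, 0.0, -2.1]
grip_width: 0.0449
grip_force: 25.0
```

Call:
apply_moves([
  [255, -0.4, -2.8, 0, 0, 0, -0.149],
  [255, -0.4, -2.8, 0, 0, 0, -0.149],
  [255, -0.5, -2.8, 0, 0, 0, -0.149],
  [255, -0.5, -2.8, 0, 0, 0, -0.149],
  [255, -0.5, -2.8, 0, 0, 0, -0.149],
  [255, 0, 0, 0, 0, 0, 0],
  [255, 0, 0, 0, 0, 0, 0],
  [255, 0, 0, 0, 0, 0, 0],
])

```text
time_s: 20.5
ee_pos: [0.5405, -0.3625, 0.1836]
eef_rot: [-3.141, 0.0, -0.052]
force: [0.8, 0.8, -1.5]
grip_width: 0.0448
grip_force: 25.0
```

Call:
apply_moves([
  [255, 0, -0.1, -3.5, 0, 0, 0],
  [255, 0, 0, -3.5, 0, 0, 0],
  [255, 0, 0, -3, 0, 0, 0],
  [255, 0, 0, -2, 0, 0, 0],
  [255, 0, 0, -0.6, 0, 0, 0],
  [255, 0, 0, -0.5, 0, 0, 0],
  [255, 0, 0, -0.2, 0, 0, 0],
  [255, 0, 0, 0, 0, 0, 0],
])

```text
time_s: 21.3
ee_pos: [0.5406, -0.3644, 0.0513]
eef_rot: [3.141, -0.001, -0.054]
force: [-0.4, 0.1, -2.9]
grip_width: 0.0447
grip_force: 25.0
```

Call:
apply_moves([
  [255, 0, 0, -0.1, 0, 0, 0],
  [255, 0, 0, -0.1, 0, 0, 0],
  [255, 0, 0, 0, 0, 0, 0],
  [0, 0, 0, 0, 0, 0, 0],
  [0, 0, 0, 0, 0, 0, 0],
  [0, 0, 0, 0, 0, 0, 0],
  [0, 0, 0, 4, 0, 0, 0],
  [0, 0, 0, 4, 0, 0, 0],
  [0, 0, 0, 4, 0, 0, 0],
  [0, 0, 0, 4, 0, 0, 0],
])

```text
time_s: 22.3
ee_pos: [0.54, -0.3642, 0.2101]
eef_rot: [3.142, 0.0, -0.054]
force: [-0.4, 0.3, 0.4]
grip_width: 0.0935
grip_force: 0.0
```

```bash
cat > look.py <<'E'
from meas import *
a,b,L=mods()
for k,ce,p in L:
    q=onz(a,*ce,.076) if abs(p[1])>.25 else p
    print(k,ce.round(1),q.round(4))
M=masks(b)
E
python3 look.py
```

```text
g [255.6 179.6] [0.5706 0.0068 0.1   ]
g [308.1 214.4] [ 0.4685 -0.1461  0.1   ]
r [285.  217.6] [ 0.4595 -0.0786  0.1   ]
r [260.4 220.2] [ 0.452  -0.0069  0.1   ]
```

Call:
apply_moves([
  [0, -0.6, 1.8, 0, 0, 0, 0.144],
  [0, -0.6, 1.8, 0, 0, 0, 0.144],
  [0, -0.6, 1.8, 0, 0, 0, 0.144],
  [0, -0.6, 1.8, 0, 0, 0, 0.144],
  [0, -0.6, 1.8, 0, 0, 0, 0.144],
  [0, -0.6, 1.8, 0, 0, 0, 0.144],
  [0, -0.6, 1.8, 0, 0, 0, 0.144],
  [0, -0.6, 1.8, 0, 0, 0, 0.144],
  [0, -0.6, 1.8, 0, 0, 0, 0.144],
  [0, -0.6, 1.9, 0, 0, 0, 0.144],
])

```text
time_s: 23.4
ee_pos: [0.4798, -0.1827, 0.2078]
eef_rot: [-3.141, -0.0, 1.392]
force: [0.5, -0.6, 0.1]
grip_width: 0.0941
grip_force: 0.0
```

Call:
apply_moves([
  [0, -0.5, 1.9, 0, 0, 0, 0.144],
  [0, -0.5, 1.9, 0, 0, 0, 0.147],
  [0, 0, 0, -3, 0, 0, 0],
  [0, 0, 0, -4, 0, 0, 0],
  [0, 0, 0, -4, 0, 0, 0],
  [0, 0, 0, -2, 0, 0, 0],
  [0, 0, 0, -0.6, 0, 0, 0],
  [0, 0, 0, 0, 0, 0, 0],
])

```text
time_s: 24.2
ee_pos: [0.47, -0.1453, 0.0721]
eef_rot: [-3.141, -0.0, 1.677]
force: [0.0, -0.2, -0.1]
grip_width: 0.094
grip_force: 0.0
```

Call:
apply_moves([
  [255, 0, 0, 0, 0, 0, 0],
  [255, 0, 0, 0, 0, 0, 0],
  [255, 0, 0, 0, 0, 0, 0],
  [255, 0, 0, 0, 0, 0, 0],
  [255, 0, 0, 0, 0, 0, 0],
  [255, 0, 0, 0, 0, 0, 0],
  [255, 0, 0, 0, 0, 0, 0],
  [255, 0, 0, 0, 0, 0, 0],
  [255, 0, 0, 0, 0, 0, 0],
  [255, 0, 0, 0, 0, 0, 0],
])

```text
time_s: 25.2
ee_pos: [0.4701, -0.1454, 0.0724]
eef_rot: [-3.141, -0.0, 1.677]
force: [-2.4, 0.3, 3.3]
grip_width: 0.0447
grip_force: 25.0
```

```bash
python3 look.py; python3 -c "
from h import *
print(ctrl.get_obs()['grip_width'],ctrl.get_obs()['ee_pos'])"
```

```text
g [255.6 179.6] [0.5706 0.0068 0.1   ]
g [379.6 191.2] [ 0.5385 -0.364   0.076 ]
r [285.  217.6] [ 0.4594 -0.0785  0.1   ]
r [260.4 220.2] [ 0.452  -0.0069  0.1   ]
0.045060603707634074 [ 0.47013624 -0.14535832  0.07245421]
```

Call:
apply_moves([
  [255, 0, 0, 1, 0, 0, 0],
  [255, 0, 0, 3, 0, 0, 0],
  [255, 0, 0, 4, 0, 0, 0],
  [255, 0, 0, 3, 0, 0, 0],
  [255, 0, -1.8, 0, 0, 0, -0.144],
  [255, 0.1, -1.8, 0, 0, 0, -0.144],
  [255, 0.1, -1.8, 0, 0, 0, -0.144],
  [255, 0.1, -1.8, 0, 0, 0, -0.144],
  [255, 0.1, -1.8, 0, 0, 0, -0.144],
  [255, 0.1, -1.8, 0, 0, 0, -0.144],
])

```text
time_s: 26.3
ee_pos: [0.4752, -0.2541, 0.1828]
eef_rot: [3.141, -0.0, 0.807]
force: [0.0, 0.1, -2.4]
grip_width: 0.0446
grip_force: 25.0
```

Call:
apply_moves([
  [255, 0.1, -1.8, 0, 0, 0, -0.144],
  [255, 0.1, -1.8, 0, 0, 0, -0.144],
  [255, 0.1, -1.8, 0, 0, 0, -0.144],
  [255, 0, -1.8, 0, 0, 0, -0.144],
  [255, 0, -1.8, 0, 0, 0, -0.144],
  [255, 0, -1.7, 0, 0, 0, -0.147],
  [255, 0, 0, -1, 0, 0, 0],
  [255, 0, 0, -3, 0, 0, 0],
  [255, 0, 0, -3, 0, 0, 0],
  [255, 0, 0, -2, 0, 0, 0],
])

```text
time_s: 27.3
ee_pos: [0.4776, -0.3591, 0.09]
eef_rot: [-3.14, 0.002, -0.051]
force: [0.1, 1.2, -2.7]
grip_width: 0.0448
grip_force: 25.0
```

Call:
apply_moves([
  [255, 0, 0, -2, 0, 0, 0],
  [255, 0, -0.1, -1.5, 0, 0, 0],
  [255, 0, 0, -0.6, 0, 0, 0],
  [255, 0, 0, -0.2, 0, 0, 0],
  [255, 0, 0, 0, 0, 0, 0],
  [0, 0, 0, 0, 0, 0, 0],
  [0, 0, 0, 0, 0, 0, 0],
  [0, 0, 0, 0, 0, 0, 0],
  [0, 0, 0, 3, 0, 0, 0],
  [0, 0, 0, 4, 0, 0, 0],
])

```text
time_s: 28.3
ee_pos: [0.4775, -0.3608, 0.1189]
eef_rot: [-3.14, 0.003, -0.054]
force: [-0.1, -1.4, 0.1]
grip_width: 0.0813
grip_force: 0.0
```

Call:
apply_moves([
  [0, 0, 0, 4, 0, 0, 0],
  [0, 0, 0, 5, 0, 0, 0],
  [0, 0.7, 2.8, 0, 0, 0, 0.141],
  [0, 0.7, 2.8, 0, 0, 0, 0.141],
  [0, 0.7, 2.8, 0, 0, 0, 0.141],
  [0, 0.7, 2.8, 0, 0, 0, 0.141],
  [0, 0.7, 2.8, 0, 0, 0, 0.141],
  [0, 0.7, 2.8, 0, 0, 0, 0.141],
  [0, 0.7, 2.8, 0, 0, 0, 0.141],
  [0, 0.7, 2.8, 0, 0, 0, 0.141],
])

```text
time_s: 29.3
ee_pos: [0.5344, -0.1363, 0.2099]
eef_rot: [3.141, -0.0, 1.08]
force: [0.6, -0.7, -0.6]
grip_width: 0.0939
grip_force: 0.0
```

```bash
python3 look.py
```

```text
g [255.6 179.7] [0.5704 0.0067 0.1   ]
g [379.6 191.2] [ 0.5385 -0.3642  0.076 ]
g [379.1 211.6] [ 0.4772 -0.3611  0.076 ]
r [260.5 220.1] [ 0.4522 -0.0072  0.1   ]
```

Call:
apply_moves([
  [0, 0.8, 2.9, 0, 0, 0, 0.139],
  [0, 0.8, 2.9, 0, 0, 0, 0.139],
  [0, 0.8, 2.9, 0, 0, 0, 0.139],
  [0, 0.7, 2.9, 0, 0, 0, 0.139],
  [0, 0.7, 2.8, 0, 0, 0, 0.139],
  [0, 0, 0, -3, 0, 0, 0],
  [0, 0, 0, -4, 0, 0, 0],
  [0, 0, 0, -4, 0, 0, 0],
  [0, 0, 0, -2, 0, 0, 0],
  [0, 0, 0, -0.6, 0, 0, 0],
])

```text
time_s: 30.4
ee_pos: [0.5712, 0.006, 0.0713]
eef_rot: [-3.138, -0.001, 1.767]
force: [0.0, -0.1, 0.7]
grip_width: 0.0943
grip_force: 0.0
```

Call:
apply_moves([
  [255, 0, 0, 0, 0, 0, 0],
  [255, 0, 0, 0, 0, 0, 0],
  [255, 0, 0, 0, 0, 0, 0],
  [255, 0, 0, 0, 0, 0, 0],
  [255, 0, 0, 0, 0, 0, 0],
  [255, 0, 0, 0, 0, 0, 0],
  [255, 0, 0, 0, 0, 0, 0],
  [255, 0, 0, 0, 0, 0, 0],
  [255, 0, 0, 0, 0, 0, 0],
  [255, 0, 0, 0, 0, 0, 0],
])

```text
time_s: 31.4
ee_pos: [0.5721, 0.0066, 0.0735]
eef_rot: [-3.141, -0.0, 1.769]
force: [-3.6, 0.7, 4.4]
grip_width: 0.0446
grip_force: 25.0
```

Call:
apply_moves([
  [255, 0, 0, 1, 0, 0, 0],
  [255, 0, 0, 3, 0, 0, 0],
  [255, 0, 0, 4, 0, 0, 0],
  [255, 0, 0, 3, 0, 0, 0],
  [255, -1.2, -2.8, 0, 0, 0, -0.14],
  [255, -1.2, -2.8, 0, 0, 0, -0.14],
  [255, -1.2, -2.8, 0, 0, 0, -0.14],
  [255, -1.2, -2.8, 0, 0, 0, -0.14],
  [255, -1.2, -2.8, 0, 0, 0, -0.14],
  [255, -1.2, -2.8, 0, 0, 0, -0.14],
])

```text
time_s: 32.4
ee_pos: [0.4996, -0.1624, 0.1838]
eef_rot: [3.141, -0.0, 0.923]
force: [1.3, 0.5, -3.0]
grip_width: 0.0447
grip_force: 25.0
```

Call:
apply_moves([
  [255, -1.2, -2.8, 0, 0, 0, -0.14],
  [255, -1.2, -2.8, 0, 0, 0, -0.14],
  [255, -1.2, -2.8, 0, 0, 0, -0.14],
  [255, -1.2, -2.8, 0, 0, 0, -0.14],
  [255, -1.2, -2.8, 0, 0, 0, -0.14],
  [255, -1.2, -2.8, 0, 0, 0, -0.14],
  [255, -1.3, -2.7, 0, 0, 0, -0.145],
  [255, 0, 0, -2, 0, 0, 0],
  [255, 0, 0, -3, 0, 0, 0],
  [255, 0, 0, -3, 0, 0, 0],
])

```text
time_s: 33.4
ee_pos: [0.4151, -0.3567, 0.103]
eef_rot: [3.141, -0.001, -0.057]
force: [0.2, 0.4, -3.2]
grip_width: 0.0445
grip_force: 25.0
```

Call:
apply_moves([
  [255, 0, 0, -2, 0, 0, 0],
  [255, 0, 0, -2, 0, 0, 0],
  [255, 0, 0, -0.9, 0, 0, 0],
  [255, 0, 0, -0.3, 0, 0, 0],
  [255, 0, 0, -0.2, 0, 0, 0],
  [255, 0, 0, 0, 0, 0, 0],
])

```text
time_s: 34.0
ee_pos: [0.4155, -0.3566, 0.0501]
eef_rot: [3.141, -0.001, -0.056]
force: [-0.0, -0.6, -2.5]
grip_width: 0.0446
grip_force: 25.0
```

Call:
apply_moves([
  [255, 0, 0, -0.1, 0, 0, 0],
  [0, 0, 0, 0, 0, 0, 0],
  [0, 0, 0, 0, 0, 0, 0],
  [0, 0, 0, 0, 0, 0, 0],
  [0, 0, 0, 3, 0, 0, 0],
  [0, 0, 0, 4, 0, 0, 0],
  [0, 0, 0, 4, 0, 0, 0],
  [0, 0, 0, 4, 0, 0, 0],
  [0, 0.2, 2.2, 0.5, 0, 0, 0.142],
  [0, 0.2, 2.2, 0.5, 0, 0, 0.142],
])

```text
time_s: 35.0
ee_pos: [0.4193, -0.3122, 0.2096]
eef_rot: [3.14, -0.001, 0.232]
force: [1.1, 0.6, 0.4]
grip_width: 0.0941
grip_force: 0.0
```

Call:
apply_moves([
  [0, 0.4, 2.2, 0, 0, 0, 0.142],
  [0, 0.4, 2.2, 0, 0, 0, 0.142],
  [0, 0.4, 2.2, 0, 0, 0, 0.142],
  [0, 0.4, 2.2, 0, 0, 0, 0.142],
  [0, 0.4, 2.1, 0, 0, 0, 0.142],
  [0, 0.4, 2.1, 0, 0, 0, 0.142],
  [0, 0.4, 2.1, 0, 0, 0, 0.142],
])

```text
time_s: 35.7
ee_pos: [0.4473, -0.1605, 0.2086]
eef_rot: [3.141, 0.0, 1.228]
force: [0.1, -0.4, -0.5]
grip_width: 0.0938
grip_force: 0.0
```

```bash
python3 look.py
```

```text
g [379.6 191.1] [ 0.5387 -0.364   0.076 ]
g [379.1 211.6] [ 0.4774 -0.3611  0.076 ]
g [377.9 232.4] [ 0.4157 -0.3563  0.076 ]
r [285.  217.6] [ 0.4595 -0.0786  0.1   ]
r [260.4 220.2] [ 0.452  -0.0069  0.1   ]
```

Call:
apply_moves([
  [0, 0.4, 2.1, 0, 0, 0, 0.142],
  [0, 0.4, 2.1, 0, 0, 0, 0.142],
  [0, 0.3, 2.1, 0, 0, 0, 0.142],
  [0, 0.3, 2, 0, 0, 0, 0.142],
  [0, 0, 0, -3, 0, 0, 0],
  [0, 0, 0, -4, 0, 0, 0],
  [0, 0, 0, -4, 0, 0, 0],
  [0, 0, 0, -2, 0, 0, 0],
  [0, 0, 0, -0.6, 0, 0, 0],
  [0, 0, 0, 0, 0, 0, 0],
])

```text
time_s: 36.8
ee_pos: [0.4612, -0.0788, 0.0724]
eef_rot: [-3.141, -0.0, 1.788]
force: [-0.9, 0.0, -0.0]
grip_width: 0.094
grip_force: 0.0
```

Call:
apply_moves([
  [255, 0, 0, 0, 0, 0, 0],
  [255, 0, 0, 0, 0, 0, 0],
  [255, 0, 0, 0, 0, 0, 0],
  [255, 0, 0, 0, 0, 0, 0],
  [255, 0, 0, 0, 0, 0, 0],
  [255, 0, 0, 0, 0, 0, 0],
  [255, 0, 0, 0, 0, 0, 0],
  [255, 0, 0, 0, 0, 0, 0],
  [255, 0, 0, 0, 0, 0, 0],
  [255, 0, 0, 0, 0, 0, 0],
])

```text
time_s: 37.8
ee_pos: [0.4611, -0.0784, 0.0724]
eef_rot: [-3.141, -0.0, 1.79]
force: [-3.3, 0.1, 4.1]
grip_width: 0.0448
grip_force: 25.0
```

Call:
apply_moves([
  [255, 0, 0, 1, 0, 0, 0],
  [255, 0, 0, 3, 0, 0, 0],
  [255, 0, 0, 4, 0, 0, 0],
  [255, 0, 0, 4, 0, 0, 0],
  [255, 0, 4, 0, 0, 0, 0.133],
  [255, 0, 4, 0, 0, 0, 0.133],
  [255, 0, 4, 0, 0, 0, 0.133],
  [255, 0, 4, 0, 0, 0, 0.133],
  [255, 0, 4, 0, 0, 0, 0.133],
  [255, 0, 4, 0, 0, 0, 0.133],
])

```text
time_s: 38.8
ee_pos: [0.4609, 0.1633, 0.193]
eef_rot: [3.141, 0.0, 2.593]
force: [0.9, -0.0, -3.0]
grip_width: 0.0444
grip_force: 25.0
```

Call:
apply_moves([
  [255, 0, 4, 0, 0, 0, 0.133],
  [255, 0, 4, 0, 0, 0, 0.133],
  [255, 3.4, 3.5, 0, 0, 0, 0.133],
  [255, 3.4, 3.5, 0, 0, 0, 0.137],
  [255, 3.5, 3.6, 0, 0, 0, 0],
  [255, 0, 0, 0, 0, 0, 0],
  [255, 0, 0, -2, 0, 0, 0],
  [255, 0, 0, -3, 0, 0, 0],
  [255, 0, 0, -3, 0, 0, 0],
  [255, 0, 0, 0, 0, 0, 0],
])

```text
time_s: 39.8
ee_pos: [0.5621, 0.3463, 0.1086]
eef_rot: [-3.138, -0.006, 3.124]
force: [-0.4, 0.1, -2.6]
grip_width: 0.0449
grip_force: 25.0
```

Call:
apply_moves([
  [255, 0.1, 0.1, -2, 0, 0, 0],
  [255, 0, 0, -2, 0, 0, 0],
  [255, 0, 0, -1.2, 0, 0, 0],
  [255, 0, 0, -0.5, 0, 0, 0],
  [255, 0, 0, -0.2, 0, 0, 0],
  [255, 0, 0, 0, 0, 0, 0],
])

```text
time_s: 40.4
ee_pos: [0.5654, 0.3486, 0.0544]
eef_rot: [3.141, 0.001, 3.124]
force: [-0.1, -0.9, -1.2]
grip_width: 0.0449
grip_force: 25.0
```

Call:
apply_moves([
  [255, -0.1, 0, -0.4, 0, 0, 0],
  [255, 0, 0, -0.2, 0, 0, 0],
  [255, 0, 0, 0, 0, 0, 0],
])

```text
time_s: 40.7
ee_pos: [0.5645, 0.3487, 0.0485]
eef_rot: [3.141, 0.001, 3.124]
force: [-0.8, 0.7, 3.9]
grip_width: 0.0448
grip_force: 25.0
```

Call:
apply_moves([
  [0, 0, 0, 0, 0, 0, 0],
  [0, 0, 0, 0, 0, 0, 0],
  [0, 0, 0, 0, 0, 0, 0],
  [0, 0, 0, 3, 0, 0, 0],
  [0, 0, 0, 4, 0, 0, 0],
  [0, 0, 0, 4, 0, 0, 0],
  [0, 0, 0, 4, 0, 0, 0],
  [0, -3, 0, 1, 0, 0, -0.149],
  [0, -4, -1, 0, 0, 0, -0.149],
  [0, -4, -3, 0, 0, 0, -0.149],
])

```text
time_s: 41.7
ee_pos: [0.4525, 0.309, 0.2072]
eef_rot: [3.141, 0.0, 2.672]
force: [1.3, -0.9, -0.1]
grip_width: 0.094
grip_force: 0.0
```

Call:
apply_moves([
  [0, 0, -4, 0, 0, 0, -0.149],
  [0, 0, -4, 0, 0, 0, -0.149],
  [0, 0, -4, 0, 0, 0, -0.149],
  [0, 0, -4, 0, 0, 0, -0.149],
  [0, 0, -4, 0, 0, 0, -0.149],
])

```text
time_s: 42.2
ee_pos: [0.4538, 0.107, 0.2076]
eef_rot: [3.141, 0.0, 1.926]
force: [0.5, 0.1, 0.2]
grip_width: 0.0937
grip_force: 0.0
```

```bash
python3 look.py
python3 - <<'E'
from meas import *
a=cam('top');cv2.imwrite('pics/c8.png',np.hstack([cv2.resize(axis(a,[.452,-.007]),(300,300),interpolation=2),cv2.resize(a['img'][160:240,110:190],(300,300),interpolation=2)])[:,:,::-1])
E
```

```text
g [379.6 191.2] [ 0.5385 -0.3642  0.076 ]
g [379.1 211.6] [ 0.4774 -0.3611  0.076 ]
g [377.9 232.4] [ 0.4157 -0.3563  0.076 ]
r [140.1 182.4] [0.5651 0.3493 0.076 ]
r [260.3 220.2] [ 0.4519 -0.0067  0.1   ]
```

View pics/c8.png

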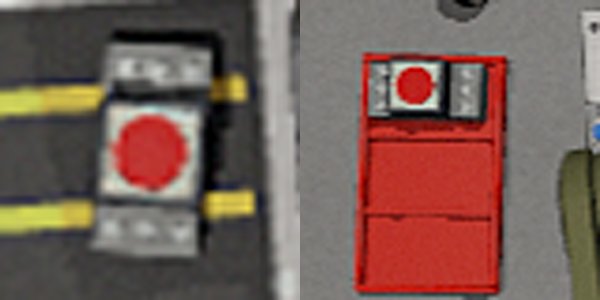

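Call:
apply_moves([
  [0, 0, -4, 0, 0, 0, -0.145],
  [0, 0, -4, 0, 0, 0, -0.145],
  [0, 0, -3.2, 0, 0, 0, -0.145],
  [0, 0, 0, -3, 0, 0, 0],
  [0, 0, 0, -4, 0, 0, 0],
  [0, 0, 0, -4, 0, 0, 0],
  [0, 0, 0, -2, 0, 0, 0],
  [0, 0, 0, -0.5, 0, 0, 0],
  [0, 0, 0, 0, 0, 0, 0],
])

```text
time_s: 43.25
ee_pos: [0.4543, -0.0029, 0.0725]
eef_rot: [-3.141, -0.0, 1.499]
force: [0.3, -0.1, 0.5]
grip_width: 0.0941
grip_force: 0.0
```

Call:
apply_moves([
  [255, 0, 0, 0, 0, 0, 0],
  [255, 0, 0, 0, 0, 0, 0],
  [255, 0, 0, 0, 0, 0, 0],
  [255, 0, 0, 0, 0, 0, 0],
  [255, 0, 0, 0, 0, 0, 0],
  [255, 0, 0, 0, 0, 0, 0],
  [255, 0, 0, 0, 0, 0, 0],
  [255, 0, 0, 0, 0, 0, 0],
  [255, 0, 0, 0, 0, 0, 0],
  [255, 0, 0, 0, 0, 0, 0],
])

```text
time_s: 44.25
ee_pos: [0.4539, -0.0035, 0.0724]
eef_rot: [-3.141, 0.0, 1.497]
force: [-3.6, -0.6, 4.4]
grip_width: 0.0451
grip_force: 25.0
```

Call:
apply_moves([
  [255, 0, 0, 1, 0, 0, 0],
  [255, 0, 0, 3, 0, 0, 0],
  [255, 0, 0, 4, 0, 0, 0],
  [255, 0, 0, 4, 0, 0, 0],
  [255, 0, 3.2, 0, 0, 0, 0.148],
  [255, 0, 3.2, 0, 0, 0, 0.148],
  [255, 0, 3.2, 0, 0, 0, 0.148],
  [255, 0, 3.2, 0, 0, 0, 0.148],
  [255, 0, 3.2, 0, 0, 0, 0.148],
  [255, 0, 3.2, 0, 0, 0, 0.148],
])

```text
time_s: 45.25
ee_pos: [0.4539, 0.1898, 0.1929]
eef_rot: [3.141, 0.0, 2.391]
force: [0.7, -0.3, -2.8]
grip_width: 0.0447
grip_force: 25.0
```

Call:
apply_moves([
  [255, -0.3, 3.2, 0, 0, 0, 0.148],
  [255, -0.4, 3.2, 0, 0, 0, 0.148],
  [255, -0.4, 3.2, 0, 0, 0, 0.148],
  [255, -0.4, 3.2, 0, 0, 0, 0.148],
  [255, -0.4, 3.2, 0, 0, 0, 0.148],
  [255, 0, 0, 0, 0, 0, 0],
  [255, 0, 0, -2, 0, 0, 0],
  [255, 0, 0, -3, 0, 0, 0],
  [255, 0, 0, -3, 0, 0, 0],
  [255, 0, 0, 0, 0, 0, 0],
])

```text
time_s: 46.25
ee_pos: [0.4336, 0.3469, 0.1092]
eef_rot: [-3.138, -0.005, 3.123]
force: [-0.0, 0.1, -3.8]
grip_width: 0.0446
grip_force: 25.0
```

Call:
apply_moves([
  [255, 0.1, 0, -2, 0, 0, 0],
  [255, 0, 0, -2, 0, 0, 0],
  [255, 0, 0, -1.2, 0, 0, 0],
  [255, 0, 0, -0.6, 0, 0, 0],
  [255, 0, 0, -0.2, 0, 0, 0],
  [255, 0, 0, -0.2, 0, 0, 0],
  [255, 0, 0, 0, 0, 0, 0],
])

```text
time_s: 46.95
ee_pos: [0.4363, 0.3486, 0.051]
eef_rot: [3.141, 0.001, 3.125]
force: [-0.3, -0.5, -2.4]
grip_width: 0.0451
grip_force: 25.0
```

Call:
apply_moves([
  [255, 0, 0, -0.2, 0, 0, 0],
  [255, 0, 0, -0.1, 0, 0, 0],
  [0, 0, 0, 0, 0, 0, 0],
  [0, 0, 0, 0, 0, 0, 0],
  [0, 0, 0, 0, 0, 0, 0],
  [0, 0, 0, 3, 0, 0, 0],
  [0, 0, 0, 4, 0, 0, 0],
  [0, 0, 0, 4, 0, 0, 0],
  [0, 0, 0, 4, 0, 0, 0],
  [0, 0, 0, 5, 0, 0, 0],
])

```text
time_s: 47.95
ee_pos: [0.4355, 0.3481, 0.2482]
eef_rot: [-3.141, -0.002, 3.125]
force: [-0.4, -0.6, 0.2]
grip_width: 0.0938
grip_force: 0.0
```

Call:
apply_moves([
  [0, 3.2, -3, 0, 0, 0, 0.01],
  [0, 3.2, -3, 0, 0, 0, 0.01],
  [0, 3.2, -3, 0, 0, 0, 0.01],
  [0, 3.2, -3, 0, 0, 0, 0.01],
  [0, 3.2, -3, 0, 0, 0, 0.01],
  [0, 3.3, -3, 0, 0, 0, 0.01],
  [0, 3.3, -3.1, 0, 0, 0, 0.02],
  [0, 0, 0, 0, 0, 0, 0],
])

```text
time_s: 48.75
ee_pos: [0.6644, 0.1333, 0.2458]
eef_rot: [-3.141, -0.001, -3.082]
force: [0.1, 0.1, -0.8]
grip_width: 0.094
grip_force: 0.0
```

```bash
python3 look.py
python3 - <<'E'
from meas import *
a=cam('top');b=cam('scene')
cv2.imwrite('pics/c9.png',np.hstack([cv2.resize(a['img'][120:240,110:270],(400,300),interpolation=2),cv2.resize(b['img'][90:234,220:412],(400,300),interpolation=2)])[:,:,::-1])
E
```

```text
g [379.6 191.1] [ 0.5387 -0.3642  0.076 ]
g [379.1 211.6] [ 0.4774 -0.3611  0.076 ]
g [378.  232.4] [ 0.4157 -0.3565  0.076 ]
r [140.1 182.4] [0.565  0.3495 0.076 ]
r [139.4 224.3] [0.4412 0.3491 0.076 ]
```

View pics/c9.png

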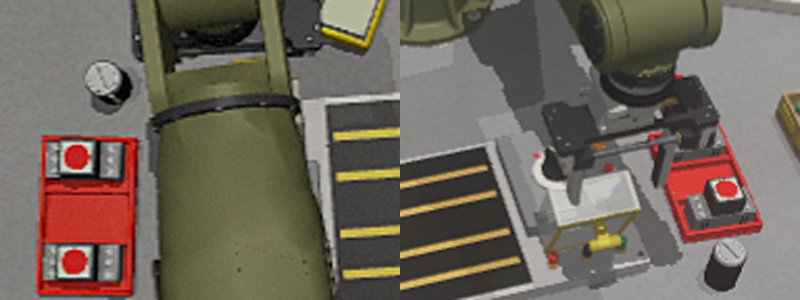

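Call:
apply_moves([
  [0, -0.1, 0.3, -3, 0, 0, 0],
  [0, 0, 0, -4, 0, 0, 0],
  [0, 0, 0, -3, 0, 0, 0],
  [0, 0, 0, -1.5, 0, 0, 0],
  [0, 0, 0, -0.4, 0, 0, 0],
  [255, 0, 0, 0, 0, 0, 0],
  [255, 0, 0, 0, 0, 0, 0],
  [255, 0, 0, 0, 0, 0, 0],
  [255, 0, 0, 0, 0, 0, 0],
  [255, 0, 0, 0, 0, 0, 0],
], grip_force=20)

```text
time_s: 49.95
ee_pos: [0.6612, 0.1405, 0.1289]
eef_rot: [3.142, 0.001, -3.078]
force: [-0.6, -0.2, 0.5]
grip_width: 0.0574
grip_force: 0.0
```

Call:
apply_moves([
  [255, 0, 0, 0, 0, 0, 0],
  [255, 0, 0, 0, 0, 0, 0],
  [255, 0, 0, 0, 0, 0, 0],
  [255, 0, 0, 0, 0, 0, 0],
  [255, 0, 0, 0, 0, 0, 0],
  [255, 0, 0, 0, 0, 0, 0],
])

```text
time_s: 50.55
ee_pos: [0.6614, 0.1372, 0.1285]
eef_rot: [-3.137, -0.0, -3.08]
force: [-0.6, -17.6, 1.7]
grip_width: 0.0396
grip_force: 20.0
```

Call:
apply_moves([
  [255, -1.2, -0.3, 1.4, 0, 0, 0],
  [255, -1.4, -0.2, 1.3, 0, 0, 0],
  [255, -1.6, -0.1, 1.1, 0, 0, 0],
  [255, -1.7, -0.1, 0.8, 0, 0, 0],
  [255, -1.8, -0.1, 0.6, 0, 0, 0],
  [255, -1.9, -0.1, 0.4, 0, 0, 0],
  [255, -1.9, -0.1, 0.1, 0, 0, 0],
  [255, -1.9, -0.1, -0.1, 0, 0, 0],
])

```text
time_s: 51.35
ee_pos: [0.5277, 0.1277, 0.1865]
eef_rot: [-3.139, 0.005, -3.079]
force: [1.5, -15.3, 8.5]
grip_width: 0.0398
grip_force: 20.0
```

Call:
apply_moves([
  [255, -1.8, -0.2, -0.4, 0, 0, 0],
  [255, -1.8, -0.2, -0.6, 0, 0, 0],
  [255, -1.7, -0.2, -0.8, 0, 0, 0],
  [255, -1.6, -0.1, -1.1, 0, 0, 0],
  [255, -1.4, -0.1, -1.2, 0, 0, 0],
  [255, -1.2, -0.1, -1.4, 0, 0, 0],
  [255, 0, 0, 0, 0, 0, 0],
])

```text
time_s: 52.05
ee_pos: [0.4301, 0.1204, 0.1284]
eef_rot: [3.142, -0.003, -3.078]
force: [-6.3, -0.4, 5.1]
grip_width: 0.0398
grip_force: 20.0
```

Shut (same pose as first grasp). Release, rise, retreat, check.

Call:
apply_moves([
  [255, -0.1, 0, -0.1, 0, 0, 0],
  [0, 0, 0, 0, 0, 0, 0],
  [0, 0, 0, 0, 0, 0, 0],
  [0, 0, 0, 0, 0, 0, 0],
  [0, 0, 0, 0, 0, 0, 0],
  [0, 0, 0, 3, 0, 0, 0],
  [0, 0, 0, 4, 0, 0, 0],
  [0, 0, 0, 4, 0, 0, 0],
  [0, -2, 2, 0, 0, 0, 0],
  [0, -3, 4, 0, 0, 0, 0],
])

```text
time_s: 53.05
ee_pos: [0.3815, 0.1801, 0.2393]
eef_rot: [3.141, 0.002, -3.082]
force: [0.9, 1.0, -0.4]
grip_width: 0.094
grip_force: 0.0
```

Call:
apply_moves([
  [0, -1, 4, 0, 0, 0, 0],
  [0, 0, 4, 0, 0, 0, 0],
  [0, 0, 4, 0, 0, 0, 0],
  [0, 0, 2, 0, 0, 0, 0],
  [0, 0, 0, 0, 0, 0, 0],
  [0, 0, 0, 0, 0, 0, 0],
])

```text
time_s: 53.65
ee_pos: [0.371, 0.3202, 0.2382]
eef_rot: [-3.141, -0.0, -3.078]
force: [0.1, 0.4, -0.3]
grip_width: 0.0941
grip_force: 0.0
```

```bash
python3 look.py
python3 - <<'E'
from meas import *
a=cam('top');b=cam('scene')
cv2.imwrite('pics/c10.png',np.hstack([cv2.resize(a['img'][110:310,110:410],(400,267),interpolation=2),cv2.resize(b['img'][80:280,100:400],(400,267),interpolation=2)])[:,:,::-1])
for ce,s,m in comps(masks(a)['y'],200):print(ce,s,rect(a,m,.118))
E
```

```text
g [379.6 191.2] [ 0.5385 -0.3642  0.076 ]
g [379.1 211.6] [ 0.4774 -0.3611  0.076 ]
g [377.9 232.4] [ 0.4157 -0.3561  0.076 ]
r [140.1 182.4] [0.565  0.3495 0.076 ]
r [139.4 224.3] [0.4412 0.3491 0.076 ]
r [154.3 272.9] [0.2995 0.3028 0.076 ]
[253.78797468 112.46202532] [234  83  40  56 316] ((771.8259887695312, 12.772544860839844), (75.01457214355469, 154.06011962890625), 70.50882720947266)
[278.67804878 187.92195122] [245 185  69   7 205] ((544.6250610351562, -60.870574951171875), (8.486024856567383, 197.53892517089844), 4.059354305267334)
[214.90023202 214.60788863] [195 187  41  48 431] ((479.0479736328125, 123.7565689086914), (130.45672607421875, 109.68328094482422), 3.8030452728271484)
[280.32524272 210.62621359] [246 207  70   8 206] ((478.94549560546875, -64.90762329101562), (8.416523933410645, 199.83058166503906), 4.06764554977417)
[281.59903382 226.96135266] [247 223  71   8 207] ((432.0968322753906, -68.79530334472656), (8.486138343811035, 201.66067504882812), 4.042667388916016)
```

View pics/c10.png

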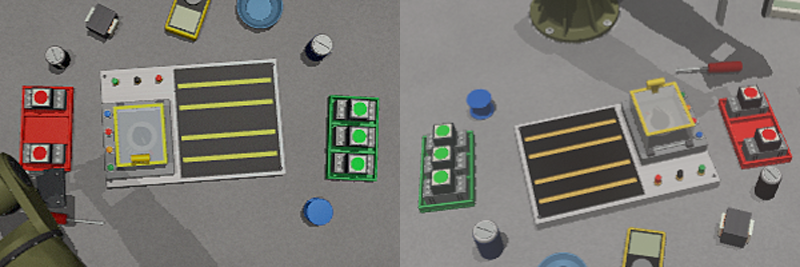

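The pictures show the guard's rim back at its starting position, all five modules in their nests and the bystanders in place. I'm handing the job in.

```bash
python3 -c "
from station import ctrl
print(ctrl.hand_in())"
```

```text
the job is handed in; nothing more can be done
None
```

I handed the job in, and the judge returned no verdict. The guard was opened and the dial turned to OFF first; then the three green modules went in the green tray and the two red ones in the red tray, and the guard was shut again. The final pictures show the modules in their nests and the bystanders in place; the dial was last clearly seen at OFF before the guard was shut.

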